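# Park a rocket coupler at the top of its plywood gutter

## Task

With your fingertips, push the white rocket coupler with the red band up the sloping plywood gutter, over the crest and against the blue end stop, so that it stays there and does not roll back. Push it gently: don't lift it or flick it. Leave the jar, the can and the yellow ring where they are.

Things in the scene. Friction and masses are not known exactly. Their poses are not given: they have to be found in the camera images.
- gutter: plywood gutter on a flat base plate 360 x 124 mm, fixed to the table. Origin: centre of the plate's underside, on the table; +x runs uphill along the gutter, z up ('frame' below, in mm). Inside, the floor is flat across and 88 wide (y -44 to 44); side walls 8 thick stand 9 above the floor. The floor climbs at 7 degrees from foot to crest, then falls at 7 degrees to the end stop
- foot (a point): lower end of the gutter's floor, midway across: x -150, z 22 in the gutter's frame. A grey foot strip 8 mm thick crosses the gutter here, x -158 to -150, its top 8 mm above the floor, at z 30
- crest (a point): point on the gutter's floor at the crest (marked by a thin yellow line painted across), midway across: x 90, z 51.5 in the gutter's frame
- stop_face (a point): point on the blue end stop's upright face that looks at the coupler, midway across: x 150, z 69 in the gutter's frame. The stop is 12 mm thick, its top at z 72, the floor at its face at z 44
- coupler_center (a point): centre of the coupler: closed white tube, 50 mm diameter, 80 mm long, flat plywood ends, red band round its middle, about 0.15 kg. It lies across the gutter (axis: its own y) and starts against the foot strip, centre at x -134, z 49 in the gutter's frame. Left on the slope it rolls back to the foot; once over the crest it rolls on to the end stop and rests with its centre at x 125, z 72
- glue_jar: bystander: amber jar with a black cap, 56 mm across, 85 mm tall, upright on the table; origin at the centre of its underside
- blue_can: bystander: blue plastic can, 60 mm across, 75 mm tall, upright on the table; origin at the centre of its underside
- fin_ring: bystander: flat yellow plastic fin ring, 80 mm outside, 36 mm hole, 10 mm thick, flat on the table; origin at the centre of its underside
- coupler: the same coupler as a body; its origin is the same point as its centre

How it is judged:
By the outcome, as a careful person would: the job done as asked, in the order asked, and still so for the second after the job is handed in, with the robot touching nothing.
It also fails if it takes over 45 s, if anything falls off the work surface, if the arm or the gripper's body presses on something with over 40 N, if the wrist force passes 120 N, or if a joint passes its speed limit or range.

## Robot

A 7-joint arm with a two-finger parallel gripper is mounted at the origin on the work surface. World frame = base frame: x ahead of the robot, y to its left, z up, the work surface at z = 0. Lengths are in m, angles in rad, forces in N, time in s.
With the tool pointing down it reaches from about 0.425 to 0.875 m from the base axis. Payload 9.9 kg.
Tool frame: the origin (TCP) lies between the finger pads; the fingertips stand 11 mm ahead of it and the grasp point (between the pads) lies 8 mm behind it (bot.tips_ahead is the distance from the TCP to the fingertips, in m); y points along the fingers, z is the direction in which the jaws open and shut, and the axes are right-handed (so a half turn about y gives the same grasp; the last joint's range is limited). The gripper opens to 85 mm and grips with 20 to 120 N. Pads are 22 mm wide; open, the fingers measure 114 mm over their backs; the gripper's body (76 mm by 85 mm) begins 54 mm behind the grasp point. The pads swing forward as they close: fully open they stand 13 mm farther back than shut.
Start: joints at [-1.388, 0.576, 0.025, 1.437, -0.015, 1.129, -0.057], TCP at [0.178, 0.651, 0.242] pointing down, gripper open.
Joint ranges: [-2.76, 2.76], [-0.34, 2.15], [-1.52, 1.57], [0.19, 2.46], [-1.09, 4.23], [0.17, 1.99], [-2.82, 2.82]. Speed limits (rad/s): [2.22, 2.22, 3.01, 3.01, 3.14, 3.14, 3.14].

## Interface

Orientations are given as a unit quaternion [w, x, y, z].
In Python, from station import bot, vision gives the robot as it stands.
- The arm moves only by the tool play_rows, never from a script. Its argument "deltas" is a list of rows, each a list of 3 entries, a list of its own where there are three numbers: the shift along the tool's x, y, z in cm, then the turn, a rotation vector about the tool's x, y, z in degrees, then the finger opening in cm, from 0 to 8.54. A call has 1 to 12 rows; each row is the pose to reach, as a shift and turn from the pose commanded when the call began, along the tool's axes at that moment; what a row does not reach only later rows make up. A row lasts 1/8 s, in which the tool goes at most 62.5 mm and 10.7 degrees, less where a joint would pass 70% of its speed; a pose out of reach is approached as far as the arm can. A call with a gripper value outside its range is refused whole. The fingers move at their own pace and stop on an object; the grip force is fixed at half the most. Time passes only in rows, so rows that repeat a pose let the fingers close. It gives the time, the measured TCP pose, the force and the opening at its end, in the units of the state.
- bot.sense(): the state, without advancing time (a new reading comes with each control period).
- vision.snapshot(name): name is "scene" or "top" or "wrist"; returns the picture (400x640x3 uint8, red, green, blue); there is no depth.
- vision.camera_params(name): a dict with "intrinsics" (3x3 intrinsics, pixels), "world_to_cam" (4x4, takes a point from world to camera coordinates). Camera axes: x right, y up, looking along -z (the intrinsics and any distortion apply to the point x, -y, -z); pixel columns grow to the right and rows downward; lengths in m; the calibration is good to about 2 mm. A picture is of the moment at which its call begins: read the wrist's pose just before it. camera_params takes no time and is no camera call; for the wrist camera it gives the pose at the moment of the call.
- bot.close_job(): hands the job in, once; it reports no verdict.
The state is a dict: "t": time; "joint_positions": joint angles; "joint_velocities": joint speeds; "effort": joint torques, N m; "ee_pos": TCP position; "orientation": TCP orientation; "wrist_force": force on the tool from outside, world axes, zero at the start; "ft_torque": the same for the moment, N m; "grip_width": finger opening in m.
Only numpy, scipy, OpenCV 4.12 (cv2) and the standard library are available. Lean on these libraries where they do the work, as an engineer would, in place of code of your own. Each camera call takes 0.05 s, during which the arm holds its last target.

## Working session

There is one attempt and no reset: what is moved stays moved. The work goes in short steps, Python scripts to look and compute and a tool call to move; the robot and the scene stay as the last step left them, time stands still between calls to the robot, and variables do not carry over. Pictures are saved under pics/ and viewed, and the job is handed in when it is done.

Besides the shell and the picture viewer there is one more tool, called after "Call:" as a command line: name --argument value ..., lists and objects as JSON in quotes. play_rows: Moves the arm, as the interface text tells. Its arguments: {"type":"object","properties":{"deltas":{"type":"array","items":{"type":"array"}}},"required":["deltas"]}

```bash
ls; mkdir -p pics; python3 - <<'E'
from station import bot, vision
import cv2
print(bot.sense())
for n in ["scene","top"]:
    im=vision.snapshot(n); cv2.imwrite(f"pics/{n}0.png",im[:,:,::-1])
    print(n,vision.camera_params(n))
E
```

```text
pics
{'t': 0.0, 'joint_positions': array([-1.38779535,  0.57654076,  0.02485758,  1.43789643, -0.01498978,
        1.1290584 , -0.05650408]), 'joint_velocities': array([ 0.00127286, -0.00196622, -0.00081347, -0.00084486, -0.00160767,
        0.00055931, -0.00067529]), 'effort': array([-4.18454347e-04, -7.65786266e+01,  2.25045115e+00, -2.85970670e+01,
        1.53188850e-02,  1.28102512e-02,  9.81099788e-06]), 'ee_pos': array([0.17784814, 0.65068282, 0.24144126]), 'orientation': array([-0.70021929,  0.70143113, -0.0940839 ,  0.09399748]), 'wrist_force': array([ 0.52720442,  0.33814189, -0.24331694]), 'ft_torque': array([ 0.0382416 , -0.02185496, -0.02479079]), 'grip_width': 0.08524857794122713}
scene {'intrinsics': array([[364.73047162,   0.        , 316.73992182],
       [  0.        , 364.73047162, 206.98354294],
       [  0.        ,   0.        ,   1.        ]]), 'world_to_cam': array([[-0.20618576,  0.97849721, -0.00553532,  0.14452596],
       [-0.66666819, -0.13633285,  0.73278024,  0.34874596],
       [ 0.71626878,  0.15477907,  0.68044285, -1.17003404],
       [ 0.        ,  0.        ,  0.        ,  1.        ]])}
top {'intrinsics': array([[439.78411735,   0.        , 326.08358913],
       [  0.        , 439.78411735, 193.41734434],
       [  0.        ,   0.        ,   1.        ]]), 'world_to_cam': array([[ 0.01597684, -0.99964943,  0.02111285, -0.01880963],
       [ 0.98939251,  0.01885502,  0.14403799, -0.63486129],
       [-0.14438558,  0.01858762,  0.98934691, -0.75827332],
       [ 0.        ,  0.        ,  0.        ,  1.        ]])}
```

View pics/scene0.png

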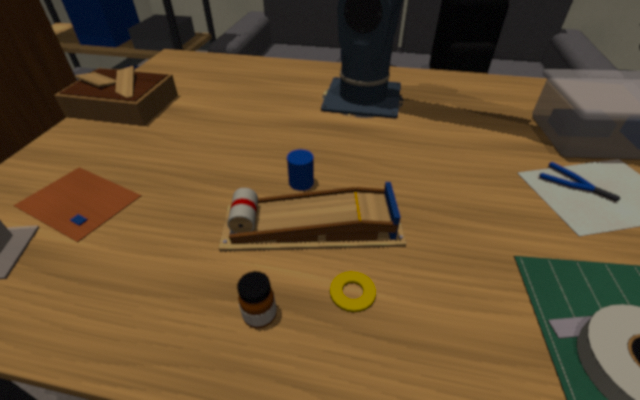

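View pics/top0.png

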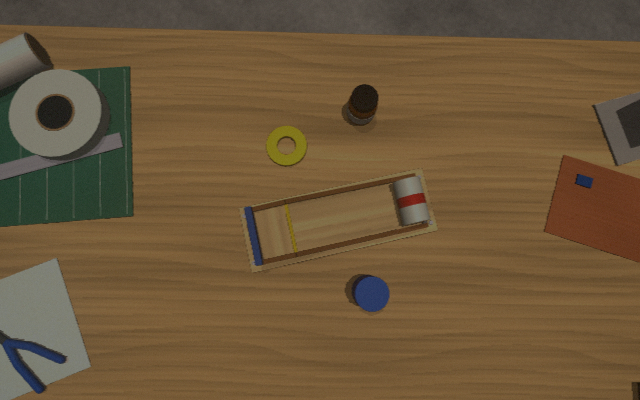

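```bash
python3 - <<'E'
import cv2
im=cv2.imread("pics/top0.png")[155:285,230:445]
cv2.imwrite("pics/topz.png",cv2.resize(im,None,fx=3.7,fy=3.7,interpolation=cv2.INTER_CUBIC))
im=cv2.imread("pics/scene0.png")[170:265,210:415]
cv2.imwrite("pics/scenez.png",cv2.resize(im,None,fx=3.9,fy=3.9,interpolation=cv2.INTER_CUBIC))
E
```

```text
(no output)
```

View pics/topz.png

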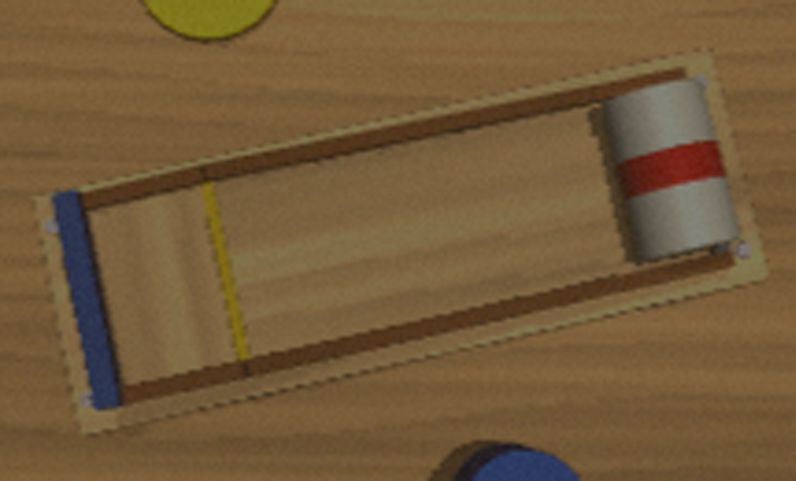

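View pics/scenez.png

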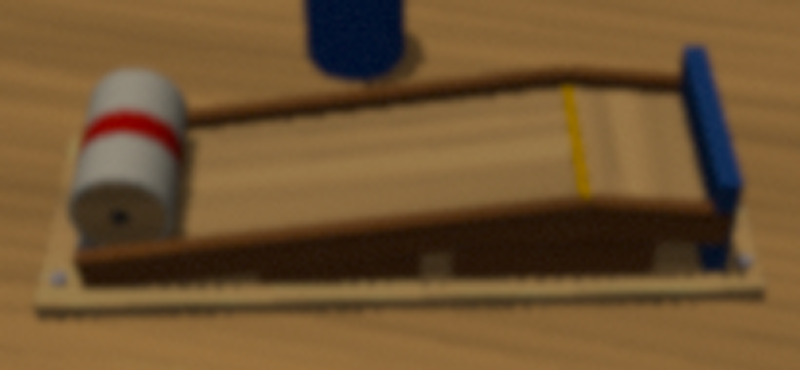

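```bash
cat > h.py <<'E'
import numpy as np, cv2
from scipy.optimize import least_squares
from scipy.spatial.transform import Rotation as R
from station import bot, vision
def proj(n,P,cp=None):
    c=cp or vision.camera_params(n); P=np.atleast_2d(P)
    p=P@c["world_to_cam"][:3,:3].T+c["world_to_cam"][:3,3]
    p=p*[1,-1,-1]; q=p@c["intrinsics"].T; return q[:,:2]/q[:,2:]
def g2w(g,pose):
    x,y,a=pose; g=np.atleast_2d(g)/1000.
    return np.c_[x+np.cos(a)*g[:,0]-np.sin(a)*g[:,1], y+np.sin(a)*g[:,0]+np.cos(a)*g[:,1], g[:,2]]
E
python3 - <<'E'
from h import *
def T(u,v): return (230+u/3.7,155+v/3.7)
def S(u,v): return (210+u/3.9,170+v/3.9)
top=[(-180,-62,None),(-180,62,None),(180,62,None),(180,-62,None),(90,-44,51.5),(90,44,51.5)]
tp=[T(712,52),T(767,275),T(84,433),T(37,198),T(208,183),T(245,360)]
sc=[(-180,-62,0),(180,-62,0),(90,44,51.5)]; sp=[S(40,315),S(762,297),S(568,86)]
def res(p,full=False):
    t=p[3]*1000
    f=lambda L:[(a,b,t if c is None else c) for a,b,c in L]
    r1=proj("top",g2w(f(top),p[:3]))-tp; r2=proj("scene",g2w(f(sc),p[:3]))-sp
    return np.r_[r1,r2] if full else np.r_[r1,r2].ravel()
s=least_squares(res,[0.6,0,1.7,0.01],x_scale=[.01,.01,.01,.01])
print(s.x,np.degrees(s.x[2]));print(res(s.x,True).round(1))
p=s.x[:3]; np.save("pose.npy",p)
for n,g in dict(foot=(-150,0,22),coup=(-134,0,49),crest=(90,0,51.5),stop=(150,0,69),rest=(125,0,72)).items():
    w=g2w(g,p)[0]; print(n,w.round(4),np.hypot(*w[:2]).round(3),proj("top",w).round(1),proj("scene",w).round(1))
# bystanders (pixel of tops in top)
c=vision.camera_params("top")
def back(px,z):
    W=c["world_to_cam"];d=np.linalg.inv(c["intrinsics"])@[*px,1]*[1,-1,-1]
    d=W[:3,:3].T@d;o=-W[:3,:3].T@W[:3,3];return o+d*(z-o[2])/d[2]
print("jar",back((364,97),.085),"can",back((371,293),.075),"ring",back((287,146),.01))
o=R.from_quat(bot.sense()["orientation"],scalar_first=True).as_matrix();print("tool axes cols\n",o.round(3))
E
```

```text
[ 0.59083546 -0.03336552  1.80753295  0.00432495] 103.56400935434878
[[-0.9 -0.3]
 [ 0.3  1.6]
 [-0.4  0.9]
 [-0.5  0. ]
 [-0.2  0.2]
 [ 0.   0.3]
 [-1.   1.3]
 [-0.4  1.2]
 [-0.8  0.7]]
foot [ 0.626  -0.1792  0.022 ] 0.651 [[416.5 201.7]] [[237.3 220.9]]
coup [ 0.6223 -0.1636  0.049 ] 0.643 [[411.4 201.8]] [[243.3 211. ]]
crest [0.5697 0.0541 0.0515] 0.572 [[291.1 228.4]] [[357.2 207.3]]
stop [0.5557 0.1125 0.069 ] 0.567 [[256.9 235.2]] [[388.7 200. ]]
rest [0.5615 0.0881 0.072 ] 0.568 [[270.8 232. ]] [[376.  199.2]]
jar [ 0.80615453 -0.07243698  0.085     ] can [ 0.4602648  -0.08672119  0.075     ] ring [0.73182935 0.06890312 0.01      ]
tool axes cols
 [[ 0.965 -0.     0.264]
 [-0.264 -0.001  0.965]
 [ 0.    -1.    -0.001]]
```

```bash
python3 - <<'E'
from h import *
p=np.load("pose.npy"); s=bot.sense(); o=R.from_quat(s["orientation"],scalar_first=True).as_matrix()
print(bot.tips_ahead)
A=g2w((-192,0,200),p)[0]
for w in [(0.5,.3,.24),A]:
    print(w,(o.T@(np.array(w)-s["ee_pos"])*100).round(2))
gx=np.array([np.cos(p[2]),np.sin(p[2]),0]);gy=np.array([-gx[1],gx[0],0])
tgt=np.c_[-gx,[0,0,-1],np.cross(-gx,[0,0,-1])]
print(np.degrees(R.from_matrix(o.T@tgt).as_rotvec()))
E
```

```text
0.011
(0.5, 0.3, 0.24) [ 40.32   0.19 -25.34]
[ 0.63586552 -0.22001035  0.2       ] [ 67.14   4.26 -71.91]
[7.43599223e-02 6.11494765e+01 4.72559798e-02]
```

Call:
play_rows --deltas '[[[4.5,0,-2.8],[0,0,0],4],[[9,0,-5.6],[0,0,0],4],[[13.5,0,-8.4],[0,8,0],4],[[18,0,-11.2],[0,16,0],4],[[22.5,0,-14],[0,24,0],4],[[27,0,-17],[0,32,0],4],[[31.5,0,-20],[0,40,0],4],[[36,0,-22.8],[0,48,0],4],[[40,0,-25.6],[0,56,0],4],[[43,0,-30],[0,61.1,0],4],[[46,0,-34.5],[0,61.1,0],4],[[48.5,0,-39],[0,61.1,0],4]]'

```text
t: 1.6
ee_pos: [0.5433, 0.1453, 0.242]
orientation: [-0.556, 0.556, -0.437, 0.437]
wrist_force: [1.3, 0.0, -0.6]
grip_width: 0.0399
```

```bash
cat > st.py <<'E'
from h import *
p=np.load("pose.npy"); s=bot.sense(); o=R.from_quat(s["orientation"],scalar_first=True).as_matrix()
gx=np.array([np.cos(p[2]),np.sin(p[2]),0])
tgt=np.c_[-gx,[0,0,-1],np.cross(-gx,[0,0,-1])]
e=s["ee_pos"]; d=e-[p[0],p[1],0]
print("t",s["t"],"ee",e.round(4),"gutter mm",(np.array([d@gx,d@np.array([-gx[1],gx[0],0]),d[2]])*1000).round(1),"F",s["wrist_force"].round(1),"w",s["grip_width"].round(4))
print("q",s["joint_positions"].round(2),"rot left",np.degrees(R.from_matrix(o.T@tgt).as_rotvec()).round(2))
import sys
for a in sys.argv[1:]:
    w=g2w([float(v) for v in a.split(",")],p)[0]; print(a,(o.T@(w-e)*100).round(2))
E
python3 st.py " -192,0,200" " -192,0,55"
```

```text
Traceback (most recent call last):
  File "st.py", line 6, in <module>
    print("t",s["t"],"ee",e.round(4),"gutter mm",(np.array([d@gx,d@np.array([-gx[1],gx[0],0]),d[2]])*1000).round(1),"F",s["wrist_force"].round(1),"w",s["grip_width"].round(4))
                                                                                                                                                      ^^^^^^^^^^^^^^^^^^^^^
AttributeError: 'float' object has no attribute 'round'
```

```bash
sed -i 's/s\["grip_width"\].round(4)/round(s["grip_width"],4)/' st.py; python3 st.py " -192,0,200" " -192,0,55"
```

```text
t 1.6 ee [0.5433 0.1453 0.242 ] gutter mm [184.8   4.3 242. ] F [ 1.3  0.  -0.6] w 0.0399
q [-0.59  0.43  0.37  1.75 -0.18  1.    0.08] rot left [0.02 0.04 0.02]
 -192,0,200 [37.68  4.21  0.4 ]
 -192,0,55 [37.67 18.71  0.41]
```

Call:
play_rows --deltas '[[[5,0,0.2],[0,0,0],4],[[10,0,0.4],[0,0,0],4],[[15,0,0.4],[0,0,0],4],[[20,0,0.4],[0,0,0],4],[[25,0,0.4],[0,0,0],4],[[30,0,0.4],[0,0,0],4],[[34.5,2,0.4],[0,0,0],4],[[37.7,4.2,0.4],[0,0,0],4],[[37.7,7,0.4],[0,0,0],4],[[37.7,10,0.4],[0,0,0],4],[[37.7,10,0.4],[0,0,0],4]]'

```text
t: 2.98
ee_pos: [0.6341, -0.2176, 0.1398]
orientation: [-0.555, 0.556, -0.439, 0.435]
wrist_force: [0.1, 0.2, 0.6]
grip_width: 0.0401
```

```bash
python3 st.py " -192,0,49" " -172,0,49"; python3 - <<'E'
from h import *
for n in ["wrist","scene"]:
    im=vision.snapshot(n); cv2.imwrite(f"pics/{n}1.png",im[:,:,::-1])
E
```

```text
t 2.975 ee [ 0.6341 -0.2176  0.1398] gutter mm [-189.2    1.2  139.8] F [0.1 0.2 0.6] w 0.0401
q [ 0.07  0.69  0.34  1.58 -0.27  0.93  0.73] rot left [ 0.25  0.05 -0.16]
 -192,0,49 [0.3  9.07 0.16]
 -172,0,49 [-1.7   9.08  0.16]
```

View pics/wrist1.png

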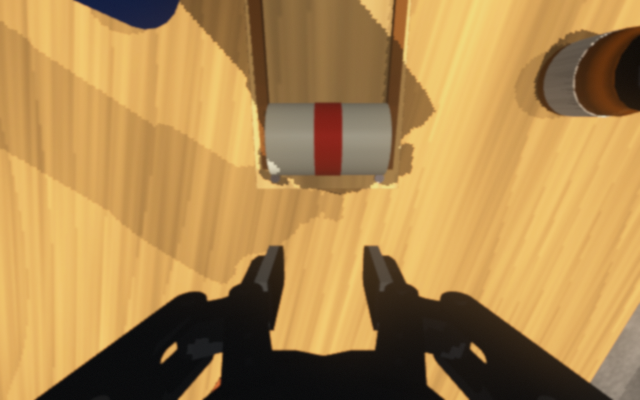

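View pics/scene1.png

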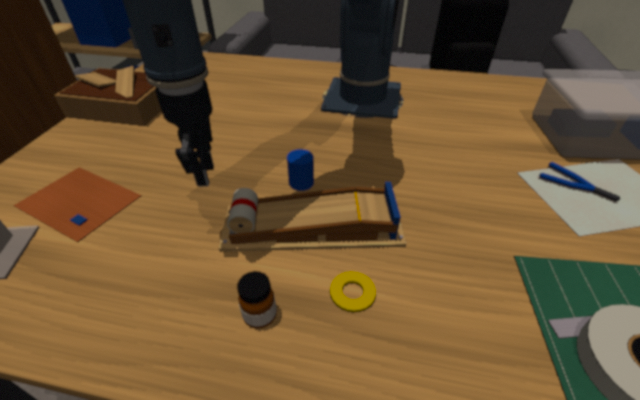

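Call:
play_rows --deltas '[[[0.3,2.5,0.1],[0,0,0],4],[[0.3,5,0.1],[0,0,0],4],[[0.3,7.5,0.1],[0,0,0],4],[[0.3,9.2,0.1],[0,0,0],4],[[0.3,9.2,0.1],[0,0,0],4]]'

```text
t: 3.7
ee_pos: [0.6371, -0.2209, 0.0501]
orientation: [-0.556, 0.556, -0.437, 0.437]
wrist_force: [-0.2, -0.8, -0.1]
grip_width: 0.0399
```

```bash
python3 st.py " -172,0,47"; python3 - <<'E'
from h import *
for n in ["wrist","scene"]:
    im=vision.snapshot(n); cv2.imwrite(f"pics/{n}2.png",im[:,:,::-1])
im=cv2.imread("pics/scene2.png")[130:260,170:290]
cv2.imwrite("pics/scene2z.png",cv2.resize(im,None,fx=4.5,fy=4.5,interpolation=cv2.INTER_CUBIC))
E
```

```text
t 3.7 ee [ 0.6371 -0.2209  0.0501] gutter mm [-193.1   -1.    50.1] F [-0.2 -0.8 -0.1] w 0.0399
q [ 0.1   0.79  0.29  1.64 -0.31  0.76  0.77] rot left [ 0.04  0.06 -0.03]
 -172,0,47 [-2.11  0.31 -0.1 ]
```

View pics/wrist2.png

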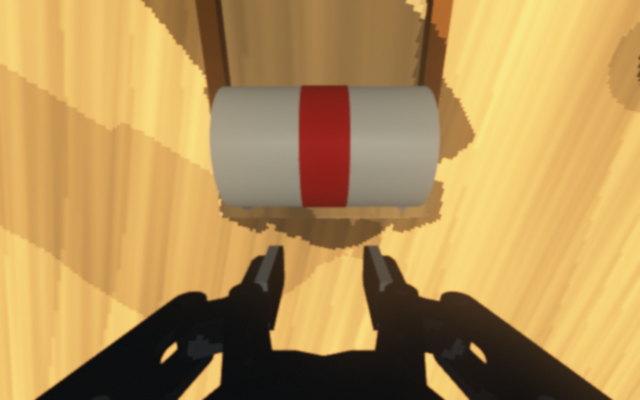

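View pics/scene2z.png

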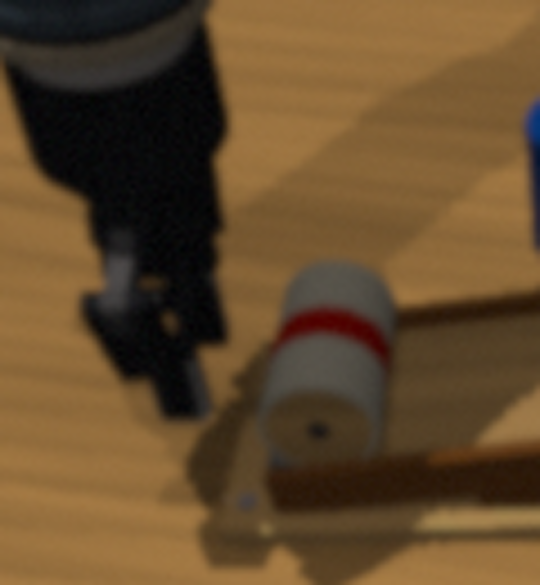

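```bash
python3 - <<'E'
from h import *
p=np.load("pose.npy")
for z in (35,39,43,47,51): print(z,((proj("scene",g2w([(-182,-21,z),(-204,-21,z),(-182,-34,z),(-204,-34,z)],p))-[170,130])*4.5).round(0).tolist())
E
```

```text
35 [[218.0, 424.0], [166.0, 425.0], [212.0, 446.0], [161.0, 447.0]]
39 [[216.0, 418.0], [164.0, 419.0], [211.0, 439.0], [159.0, 441.0]]
43 [[214.0, 411.0], [162.0, 412.0], [209.0, 433.0], [157.0, 434.0]]
47 [[212.0, 404.0], [160.0, 406.0], [207.0, 426.0], [154.0, 427.0]]
51 [[210.0, 398.0], [158.0, 399.0], [205.0, 419.0], [152.0, 421.0]]
```

Call:
play_rows --deltas '[[[-0.6,0.5,-0.1],[0,0,0],4],[[-1.2,0.6,-0.1],[0,0,0],4],[[-1.7,0.6,-0.1],[0,0,0],4],[[-2,0.6,-0.1],[0,0,0],4],[[-2,0.6,-0.1],[0,0,0],4]]'

```text
t: 4.42
ee_pos: [0.6317, -0.2015, 0.0444]
orientation: [0.556, -0.556, 0.437, -0.437]
wrist_force: [0.6, 0.3, 0.4]
grip_width: 0.0399
```

```bash
python3 st.py " -172,0,47"; python3 - <<'E'
from h import *
for n in ["wrist","scene"]:
    im=vision.snapshot(n); cv2.imwrite(f"pics/{n}3.png",im[:,:,::-1])
im=cv2.imread("pics/scene3.png")[130:260,170:290]
cv2.imwrite("pics/scene3z.png",cv2.resize(im,None,fx=4.5,fy=4.5,interpolation=cv2.INTER_CUBIC))
E
```

```text
t 4.425 ee [ 0.6317 -0.2015  0.0444] gutter mm [-173.1   -0.3   44.4] F [0.6 0.3 0.4] w 0.0399
q [ 0.07  0.79  0.29  1.67 -0.31  0.73  0.75] rot left [-0.01  0.08  0.  ]
 -172,0,47 [-0.11 -0.26 -0.03]
```

View pics/wrist3.png

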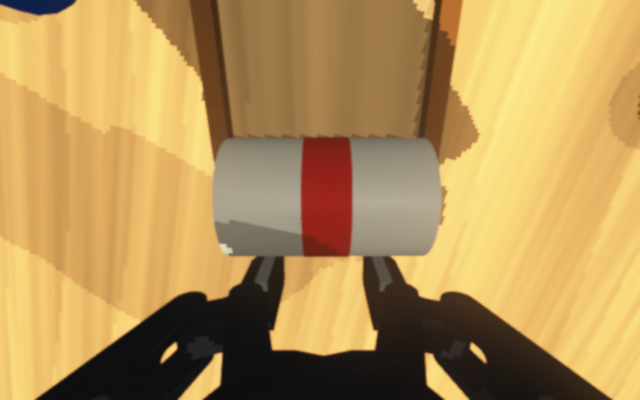

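View pics/scene3z.png

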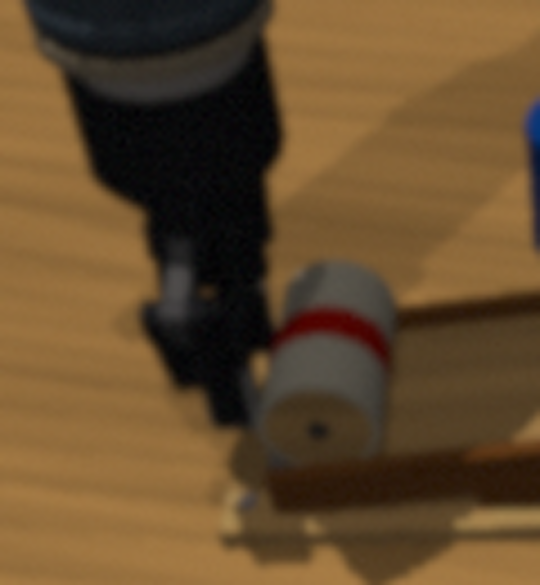

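Call:
play_rows --deltas '[[[-0.3,-0.04,0],[0,0,0],4],[[-0.6,-0.07,0],[0,0,0],4],[[-1,-0.12,0],[0,0,0],4],[[-1.5,-0.18,0],[0,0,0],4],[[-2,-0.25,0],[0,0,0],4],[[-2.5,-0.31,0],[0,0,0],4],[[-3,-0.37,0],[0,0,0],4],[[-3.5,-0.43,0],[0,0,0],4],[[-4,-0.49,0],[0,0,0],4],[[-4.4,-0.54,0],[0,0,0],4],[[-4.7,-0.58,0],[0,0,0],4],[[-4.9,-0.6,0],[0,0,0],4]]'

```text
t: 6.02
ee_pos: [0.62, -0.1541, 0.0503]
orientation: [-0.556, 0.556, -0.437, 0.437]
wrist_force: [0.0, -1.1, 1.4]
grip_width: 0.0397
```

```bash
python3 st.py " -122,0,50.5"; python3 - <<'E'
from h import *
for n in ["wrist","scene"]:
    im=vision.snapshot(n); cv2.imwrite(f"pics/{n}4.png",im[:,:,::-1])
im=cv2.imread("pics/scene4.png")[130:260,190:310]
cv2.imwrite("pics/scene4z.png",cv2.resize(im,None,fx=4.5,fy=4.5,interpolation=cv2.INTER_CUBIC))
E
```

```text
t 6.025 ee [ 0.62   -0.1541  0.0503] gutter mm [-1.242e+02 -1.000e-01  5.030e+01] F [ 0.  -1.1  1.4] w 0.0397
q [-0.01  0.75  0.3   1.74 -0.32  0.7   0.7 ] rot left [-0.    0.06  0.  ]
 -122,0,50.5 [-0.22 -0.02 -0.01]
```

View pics/wrist4.png

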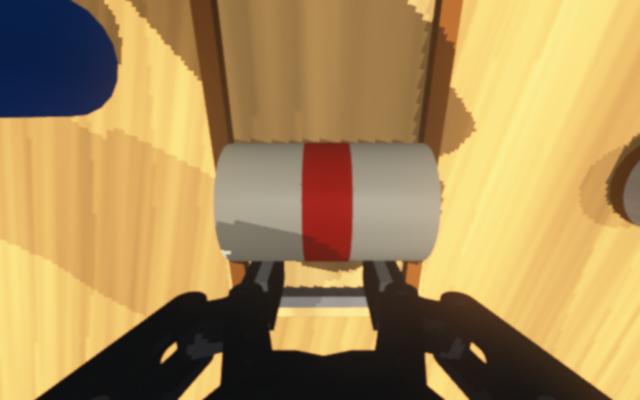

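View pics/scene4z.png

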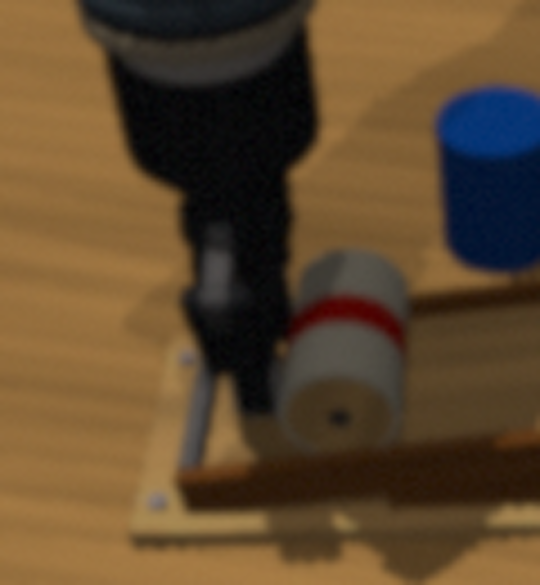

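Call:
play_rows --deltas '[[[-0.4,-0.05,0],[0,0,0],4],[[-0.9,-0.11,0],[0,0,0],4],[[-1.5,-0.18,0],[0,0,0],4],[[-2.1,-0.26,0],[0,0,0],4],[[-2.7,-0.33,0],[0,0,0],4],[[-3.3,-0.4,0],[0,0,0],4],[[-3.9,-0.48,0],[0,0,0],4],[[-4.5,-0.55,0],[0,0,0],4],[[-5.1,-0.63,0],[0,0,0],4],[[-5.7,-0.7,0],[0,0,0],4],[[-6.3,-0.77,0],[0,0,0],4],[[-6.8,-0.84,0],[0,0,0],4]]'

```text
t: 7.62
ee_pos: [0.6039, -0.0877, 0.0587]
orientation: [-0.556, 0.556, -0.437, 0.437]
wrist_force: [-0.4, -1.1, 1.8]
grip_width: 0.0401
```

Call:
play_rows --deltas '[[[-0.5,-0.06,0],[0,0,0],4],[[-1,-0.12,0],[0,0,0],4],[[-1.6,-0.2,0],[0,0,0],4],[[-2.2,-0.27,0],[0,0,0],4],[[-2.8,-0.34,0],[0,0,0],4],[[-3.4,-0.42,0],[0,0,0],4],[[-4,-0.49,0],[0,0,0],4],[[-4.6,-0.56,0],[0,0,0],4],[[-5.1,-0.63,0],[0,0,0],4],[[-5.5,-0.68,0],[0,0,0],4],[[-5.8,-0.71,0],[0,0,0],4],[[-6,-0.74,0],[0,0,0],4]]'

```text
t: 9.12
ee_pos: [0.5899, -0.0298, 0.0661]
orientation: [-0.556, 0.556, -0.437, 0.437]
wrist_force: [0.0, -1.6, 1.6]
grip_width: 0.0401
```

```bash
python3 st.py " 57,0,74"; python3 - <<'E'
from h import *
for n in ["wrist","scene"]:
    im=vision.snapshot(n); cv2.imwrite(f"pics/{n}5.png",im[:,:,::-1])
im=cv2.imread("pics/scene5.png")[130:260,270:410]
cv2.imwrite("pics/scene5z.png",cv2.resize(im,None,fx=4.5,fy=4.5,interpolation=cv2.INTER_CUBIC))
E
```

```text
t 9.125 ee [ 0.5899 -0.0298  0.0661] gutter mm [ 3.7  0.1 66.1] F [ 0.  -1.6  1.6] w 0.0401
q [-0.23  0.68  0.32  1.86 -0.34  0.65  0.54] rot left [-0.    0.05  0.  ]
 57,0,74 [-5.33 -0.79  0.01]
```

View pics/wrist5.png

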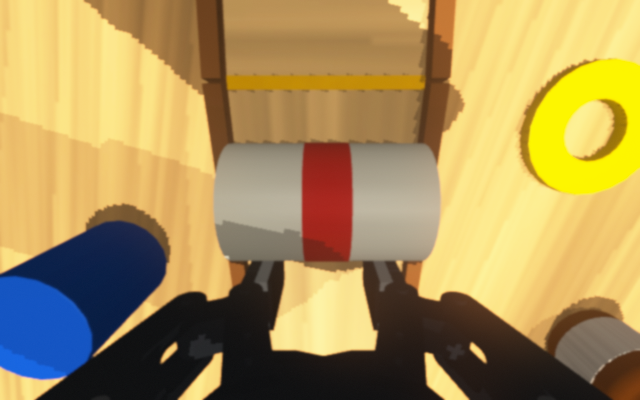

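View pics/scene5z.png

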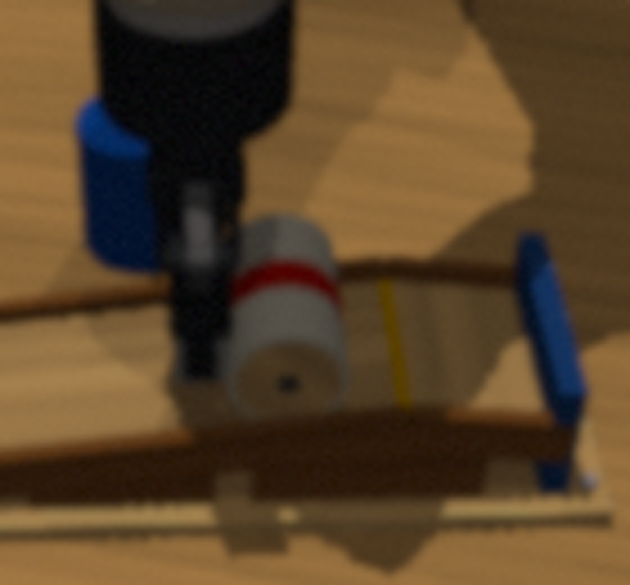

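Call:
play_rows --deltas '[[[-0.4,-0.05,0],[0,0,0],4],[[-0.9,-0.11,0],[0,0,0],4],[[-1.4,-0.17,0],[0,0,0],4],[[-1.9,-0.23,0],[0,0,0],4],[[-2.4,-0.3,0],[0,0,0],4],[[-2.9,-0.36,0],[0,0,0],4],[[-3.3,-0.41,0],[0,0,0],4],[[-3.6,-0.44,0],[0,0,0],4],[[-3.9,-0.48,0],[0,0,0],4],[[-4.2,-0.52,0],[0,0,0],4],[[-4.4,-0.54,0],[0,0,0],4],[[-4.6,-0.56,0],[0,0,0],4]]'

```text
t: 10.72
ee_pos: [0.5791, 0.0149, 0.0717]
orientation: [-0.556, 0.556, -0.437, 0.437]
wrist_force: [-0.2, -1.6, 1.4]
grip_width: 0.0401
```

Call:
play_rows --deltas '[[[-0.2,-0.02,0],[0,0,0],4],[[-0.4,-0.04,0],[0,0,0],4],[[-0.6,-0.06,0],[0,0,0],4],[[-0.8,-0.06,0],[0,0,0],4],[[-1,-0.06,0],[0,0,0],4],[[-1.2,-0.06,0],[0,0,0],4],[[-1.4,-0.06,0],[0,0,0],4],[[-1.6,-0.06,0],[0,0,0],4],[[-1.8,-0.04,0],[0,0,0],4],[[-2,0,0],[0,0,0],4],[[-2.1,0,0],[0,0,0],4],[[-2.1,0,0],[0,0,0],4]]'

```text
t: 12.22
ee_pos: [0.5742, 0.0353, 0.0717]
orientation: [-0.556, 0.556, -0.437, 0.437]
wrist_force: [-0.3, 0.0, 0.5]
grip_width: 0.0401
```

```bash
python3 st.py " 80,0,74"; python3 - <<'E'
from h import *
for n in ["wrist","scene"]:
    im=vision.snapshot(n); cv2.imwrite(f"pics/{n}6.png",im[:,:,::-1])
im=cv2.imread("pics/scene6.png")[130:260,290:430]
cv2.imwrite("pics/scene6z.png",cv2.resize(im,None,fx=4.5,fy=4.5,interpolation=cv2.INTER_CUBIC))
E
```

```text
t 12.225 ee [0.5742 0.0353 0.0717] gutter mm [70.7  0.1 71.7] F [-0.3  0.   0.5] w 0.0401
q [-0.36  0.66  0.34  1.9  -0.35  0.64  0.44] rot left [-0.    0.05  0.  ]
 80,0,74 [-0.93 -0.23  0.01]
```

View pics/wrist6.png

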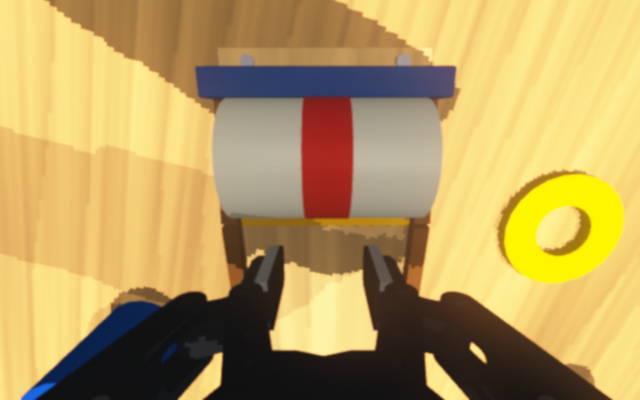

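View pics/scene6z.png

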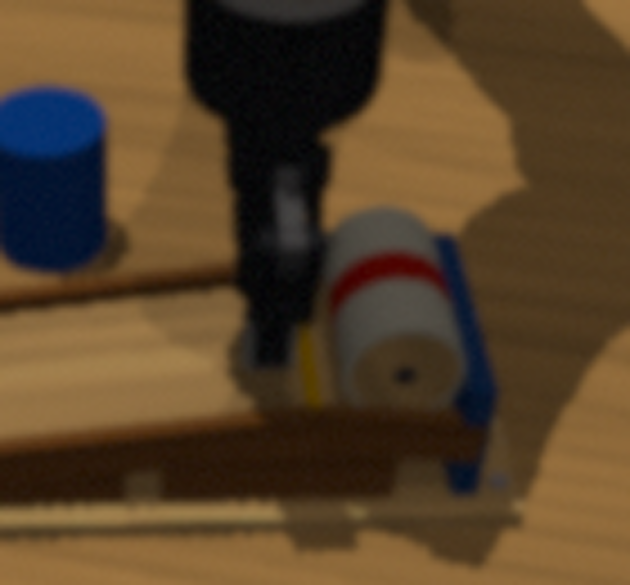

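The coupler is against the stop: in the wrist view it touches the blue bar at row 97, past the yellow line at row 221. The fingers are clear of it. I'll back off a little, then straight up.

Call:
play_rows --deltas '[[[0.3,-0.3,0],[0,0,0],4],[[0.8,-1,0],[0,0,0],4],[[1,-2.5,0],[0,0,0],4],[[1,-5,0],[0,0,0],4],[[1,-8,0],[0,0,0],4],[[1,-11,0],[0,0,0],4],[[1,-14,0],[0,0,0],4],[[1,-14,0],[0,0,0],4],[[1,-14,0],[0,0,0],4],[[1,-14,0],[0,0,0],4]]'

```text
t: 13.58
ee_pos: [0.576, 0.0255, 0.2111]
orientation: [-0.555, 0.556, -0.438, 0.437]
wrist_force: [0.4, 0.2, -0.1]
grip_width: 0.04
```

```bash
python3 st.py; python3 - <<'E'
from h import *
p=np.load("pose.npy")
a=vision.snapshot("scene");w=vision.snapshot("wrist")
cv2.imwrite("pics/s7.png",np.vstack([a])[:,:,::-1]);cv2.imwrite("pics/w7.png",w[:,:,::-1])
print(proj("scene",g2w([(125,0,72),(125,-40,72)],p)).round(1),proj("wrist",g2w([(125,0,97)],p)).round(1))
E
```

```text
t 13.575 ee [0.576  0.0255 0.2111] gutter mm [ 60.7   0.6 211.1] F [ 0.4  0.2 -0.1] w 0.04
q [-0.41  0.49  0.44  1.76 -0.25  0.95  0.37] rot left [ 0.08  0.05 -0.01]
[[376.  199.2]
 [379.2 213.5]] [[325.2 125.3]]
```

View pics/s7.png

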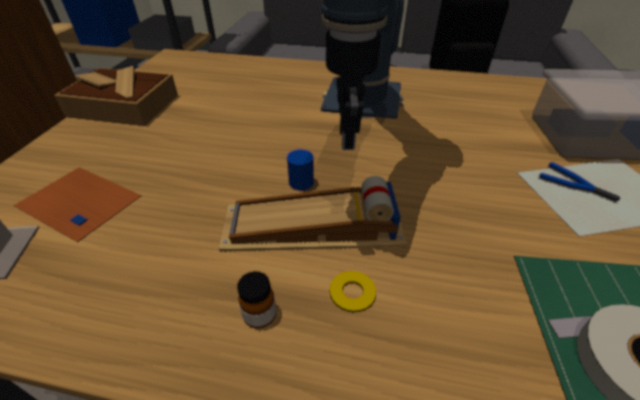

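View pics/w7.png

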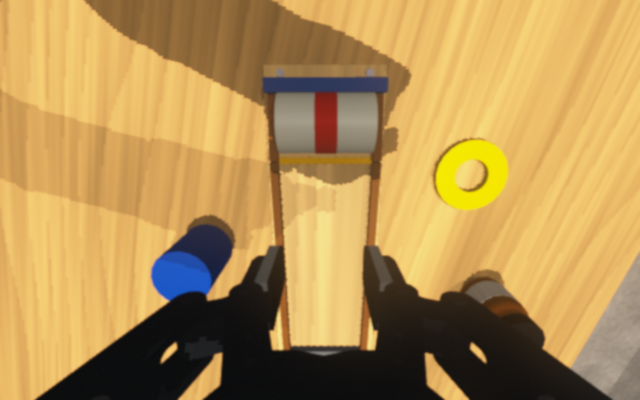

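The coupler rests against the stop: its centre is at wrist pixel (326,123), where (325,125) was expected. The jar, can and ring are unmoved in the scene view, and the gripper touches nothing.

```bash
python3 -c "
from station import bot
print(bot.close_job())"
```

```text
the job is handed in; nothing more can be done
None
```

The coupler is over the crest and resting against the blue end stop. I pushed it up the gutter with two half-open fingertips at about 40 mm/s. I slowed to about 16 mm/s at the crest and let it roll the last stretch to the stop on its own. I then backed the fingers off and raised them clear, and handed the job in at about 13.7 s.

- **Position:** in the last wrist picture the coupler lies square against the stop, within about 2 px of where it should rest. It had also been there about 1.4 s earlier.
- **Forces:** the wrist force stayed within about 3 N at every reading I took, and was near zero after the fingers left.
- **Bystanders:** the jar, can and ring look unmoved in the scene picture.
- **Disagreement:** the gutter fit left errors of up to about 1.6 px (roughly 3 mm). I could not measure the fingertip height closer than about 10 mm from the pictures, so I left extra clearance above the floor.

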